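# Purge and close the pressure filter cell

### The job

Get the pressure filter ready to run: with its cap still loose, press the purge treadle beside it right down to its stop, keep it there a good second so the air blows the cell out, and let it come up again. Then turn the knurled cap collar until the keyways inside it drop over the neck's pins, and push it fully home against the sprung gasket. The job finishes with the gripper still on the collar, holding it pushed home so that I can swing the bail over it; leave the other things on the bench where they are.

Things in the scene. Friction and masses are not known exactly. Their poses are not given: they have to be found in the camera images.
- stand: Filter stand, fixed: base plate 170 x 340 x 10 mm (x, y, z), origin under its centre on the bench, z up. At local x 0, y +85 mm the upright steel filter cell (flange 100 mm wide, wing nuts to 54 mm high; barrel 74 mm wide, ends 114 mm high); at y -85 mm the treadle valve; between them a gauge, 88 mm high. A wire bail hangs at the barrel's +x side, under 95 mm.
- cell_rim (a point): Centre of the top rim of the cell's neck (34 mm across), 158 mm above the bench, on the collar's axis; axes as the stand's. Inside the rim a rubber-faced gasket plate stands 5.5 mm proud on a spring: 6 N starts it, 12 N brings it level with the rim.
- cell_pins (a point): Point on the neck's axis 148 mm above the bench, axes as the stand's: at this height three radial pins, 5 mm thick, 5.5 mm long, 120 degrees apart, stand out of the neck, hidden inside the collar. Their direction differs every time and is not reported.
- collar: The cap: loose dark steel collar with closed top, 58 mm across, 40 mm tall plus a hex plug 10 mm tall, about 0.3 kg; origin at the centre of its underside, z up. It starts level on the neck, resting on the pins, origin 144.5 mm above the bench. Three keyways 9.5 mm wide inside, at 0, 120, 240 degrees from its x axis. Fully home its origin is 135.5 mm above the bench.
- collar_grip (a point): On the collar's axis 31 mm above its origin, mid height of the knurled band to grip (58 mm across, 17.5 mm high). Turned clockwise seen from above, it comes over the pins after 20 to 75 degrees; it then drops 3.5 mm onto the gasket plate and must be pushed 5.5 mm more to seat on the rim. It springs up if let go. While the pins hold it up it cannot sink.
- treadle (a joint): Angle of the treadle (rad): 0 = up (rest), 0.20 = down on its stop. Spring: about 3 N at the pad to start it, 8 N at the stop; it returns by itself.
- treadle_pad (a point): Place to press: top of the treadle's rubber pad (70 x 50 mm), mid width, 24 mm from its free (local -x) edge. The treadle is a plate 118 x 56 mm hinged along local y, 88 mm to local +x of this point. At rest the point is about 69 mm above the bench, the plate sloping down to its hinge; on the stop it is level and the point 52 mm high. Moves with the treadle.
- jar: Bystander: black screw jar, 60 mm across, 55 mm high, behind the stand; origin under its centre.
- small_jar: Bystander: black screw jar, 44 mm across, 40 mm high, behind the stand; origin under its centre.
- dish: Bystander: flat round glass dish, 90 mm across, 12 mm high, in front of the stand; origin under its centre.
- tweezers: Bystander: steel tweezers, 130 mm long, 8 mm high, lying in front of the stand; origin under their middle.
- dropper: Bystander: black dropper bottle, 48 mm across, 162 mm high, at the left; origin under its centre.
- stick_cup: Bystander: cup of wooden stir sticks, 60 mm across, about 153 mm high, at the right; origin under its centre.
- mug: Bystander: steel mug, 80 mm across, 85 mm high, at the right; origin under its centre.
- spatula: Bystander: steel spatula, 200 mm long, lying at the left; origin under its middle.
Mind the look-alikes: they are no part of the job. What is shaped like the collar but orange or yellow is not meant.

How it is judged:
By the outcome, as a careful person would: the job done as asked, in the order asked, and still so for the second after the job is handed in, while the arm keeps its last pose, push and grip.
It also fails if it takes over 51 s, if anything falls off the work surface, if the arm or the gripper's body presses on something with over 40 N, if the wrist force passes 120 N, or if a joint passes its speed limit or range.

### The arm

A 6-joint arm with a two-finger parallel gripper is mounted at the origin on the work surface. World frame = base frame: x ahead of the robot, y to its left, z up, the work surface at z = 0. Lengths are in mm, angles in degrees, forces in N, time in s.
With the tool pointing down it reaches from about 300 to 850 mm from the base axis. Payload 4.2 kg.
Tool frame: the origin (TCP) lies midway between the tips of the shut fingers; the grasp point (between the pads) lies 19 mm behind it; z points along the fingers, y is the line along which they close (so a half turn about z gives the same grasp; the last joint's range is limited). The gripper opens to 91 mm and grips with 3 to 60 N. Pads are 32 mm wide; open, the fingers measure 118 mm over their backs; the gripper's body (76 mm by 178 mm) begins 60 mm behind the grasp point.
Start: joints at [65.776, 18.312, 89.639, -0, 72.044, -1.146], TCP at [225.401, 528.997, 213.976] pointing down, gripper open.
Joint ranges: [-177.97, 177.97], [-48.28, 115.42], [12.27, 149.76], [-77.06, 257.06], [2.81, 150.46], [-146.56, 146.56]. Speed limits (degrees/s): [147.25, 147.25, 180, 180, 180, 180].

### API

Orientations are given as [roll, pitch, yaw] about the fixed x, y, z axes, in that order (R = Rz(yaw) Ry(pitch) Rx(roll)).
In Python, from workcell import env gives the robot as it stands.
- The arm moves only by the shell command python3 -m jog 'ROWS' [FORCE]. ROWS is a JSON object of lists of equal length, an entry for each row: "jaw": the finger opening in mm, from 0 to 91.2; "slide": the shift along the tool's x, y, z in units of 30 mm (1.0 is 30 mm), a list of three; "spin": the turn about the tool's z in units of 8 degrees (1.0 is 8 degrees). In form: {"jaw": [jaw, ...], "slide": [[dx, dy, dz], ...], "spin": [spin, ...]}. A call has 1 to 10 rows; each row shifts and turns the commanded pose from where the row before left it, along the tool's axes as they then stand; what a row does not reach is not made up. A row lasts 1/10 s, in which the tool goes at most 50 mm and 8.59 degrees, less where a joint would pass 70% of its speed; a pose out of reach is approached as far as the arm can. A call is refused whole if a number of a shift passes 1 or a number of a turn 1, either way. A call with a gripper value outside its range is refused whole. The fingers move at their own pace and stop on an object; FORCE is the grip in N (left out, the last holds). Time passes only in rows, so rows that do not move let the fingers close. It gives the time, the measured TCP pose, the force, the opening and the grip force at its end, in the units of the state.
- env.state(): the state, without advancing time (a new reading comes with each control period).
- env.grab_frame(name): name is "side" or "top"; returns the picture (480x640x3 uint8, red, green, blue); there is no depth.
- env.camera_model(name): a dict with "fx", "fy", "cx", "cy" (pixels), "camera_from_world" (4x4, takes a point from world to camera coordinates). Camera axes: x right, y up, looking along -z (the intrinsics and any distortion apply to the point x, -y, -z); pixel columns grow to the right and rows downward; lengths in mm; the calibration is good to about 2 mm. A picture is of the moment at which its call begins. camera_model takes no time and is no camera call.
- env.job_done(): hands the job in; it is judged then, once.
The state is a dict: "time_s": time; "qpos": joint angles; "qvel": joint speeds; "effort": joint torques, N m; "ee_pos": TCP position; "ee_rot": TCP orientation; "force": force on the tool from outside, world axes, zero at the start; "torque": the same for the moment, N m; "gripper_width": finger opening in mm; "gripper_force": force on a finger pad.
Only numpy, scipy, OpenCV 4.12 (cv2) and the standard library are available. Lean on these libraries where they do the work, as an engineer would, in place of code of your own. Each camera call takes 0.05 s, during which the arm holds its last target. There are 200 camera calls.

## Working session

There is one attempt and no reset: what is moved stays moved. The work goes in short steps, Python scripts to look and compute and a shell command to move; the robot and the scene stay as the last step left them, time stands still between calls to the robot, and variables do not carry over. Pictures are saved under pics/ and viewed, at most 10 in all, crops included, and the job is handed in when it is done.

```bash
mkdir -p pics; python3 - <<'E'
from workcell import env
import cv2,numpy as np
for n in("side","top"):
    cv2.imwrite(f"pics/{n}0.png",env.grab_frame(n)[:,:,::-1])
    m=env.camera_model(n);print(n,{k:(np.round(v,3).tolist()) for k,v in m.items() if not isinstance(v,str)})
s=env.state();print(s)
E
```

```text
side {'fx': 477.836, 'fy': 477.836, 'cx': 316.25, 'cy': 237.427, 'camera_from_world': [[0.985, -0.172, 0.0, -573.623], [0.089, 0.514, 0.853, -147.614], [-0.147, -0.84, 0.522, -1096.168], [0.0, 0.0, 0.0, 1.0]]}
top {'fx': 600.074, 'fy': 600.074, 'cx': 316.601, 'cy': 231.34, 'camera_from_world': [[-0.026, -1.0, 0.01, 16.102], [0.987, -0.025, 0.158, -588.731], [-0.158, 0.014, 0.987, -1752.452], [0.0, 0.0, 0.0, 1.0]]}
{'time_s': 0.1, 'qpos': array([ 6.57746016e+01,  1.83475075e+01,  8.96977086e+01, -8.05845897e-04,
        7.20420560e+01, -1.14800700e+00]), 'qvel': array([-0.02994176, -0.15604175, -0.15951561, -0.05291087,  0.04106371,
        0.06669647]), 'effort': array([-1.56501657e-03, -4.13330984e+01, -2.32510310e+01,  7.27333431e-02,
        4.20684193e-02, -5.03427111e-05]), 'ee_pos': array([225.23257333, 528.5870799 , 213.22062282]), 'ee_rot': array([-1.79912730e+02, -9.82456841e-04,  1.56922857e+02]), 'force': array([-0.90610554, -0.50550494,  0.75556302]), 'torque': array([-0.02816471,  0.06151785,  0.02114005]), 'gripper_force': 0.0, 'gripper_width': 91.36979652722515}
```

View pics/top0.png

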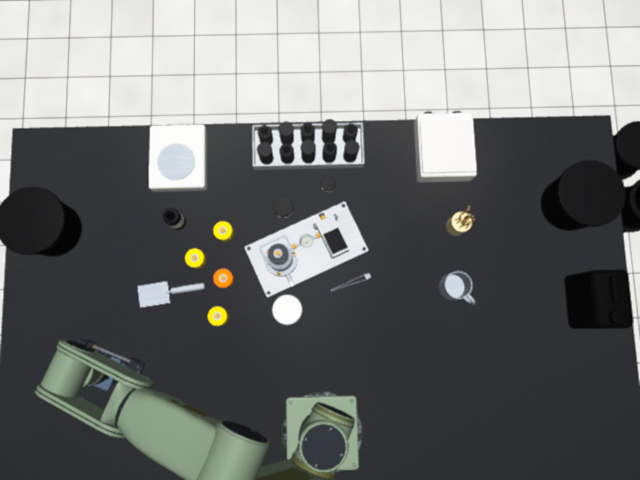

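View pics/side0.png

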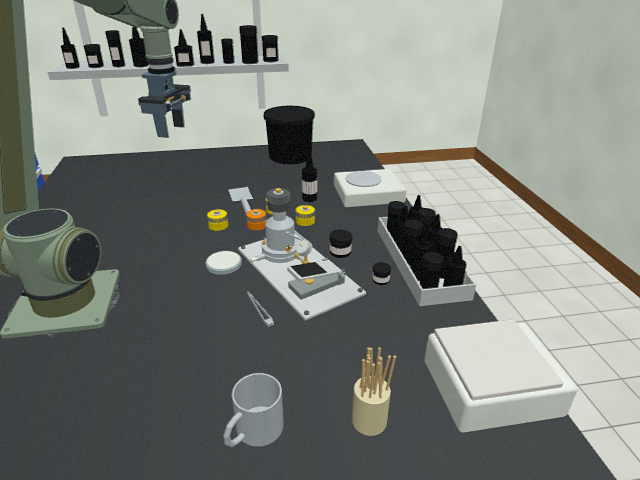

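The collar is the dark ring on the stand's barrel, at top (279,254) and side (278,197). The look-alikes in the top view are yellow at (223,230), (195,258) and (217,316), and orange at (223,278). The treadle pad is at top (335,238). I'll check the choice in one close crop.

```bash
python3 - <<'E'
import cv2,numpy as np
t=cv2.imread("pics/top0.png")[195:305,235:380];s=cv2.imread("pics/side0.png")[180:320,230:370]
t=cv2.resize(t,(725,550),interpolation=cv2.INTER_CUBIC)
cv2.imwrite("pics/crop_t.png",t)
cv2.imwrite("pics/crop_s.png",cv2.resize(s,(560,560),interpolation=cv2.INTER_CUBIC))
E
```

```text
(no output)
```

View pics/crop_t.png

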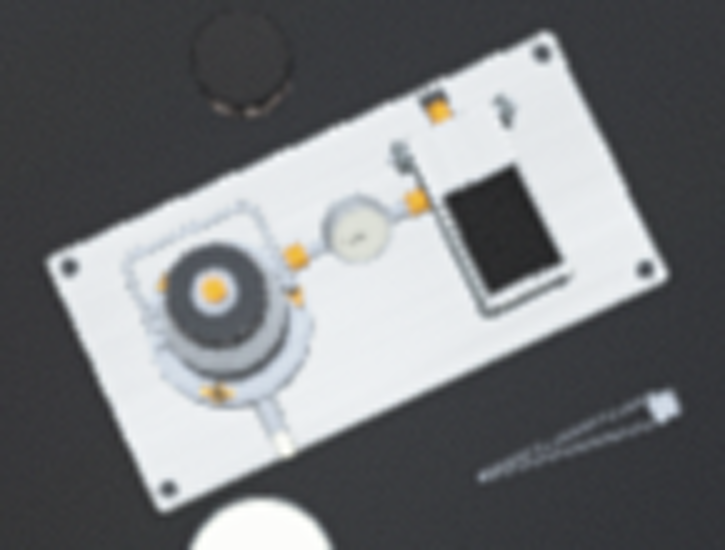

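View pics/crop_s.png

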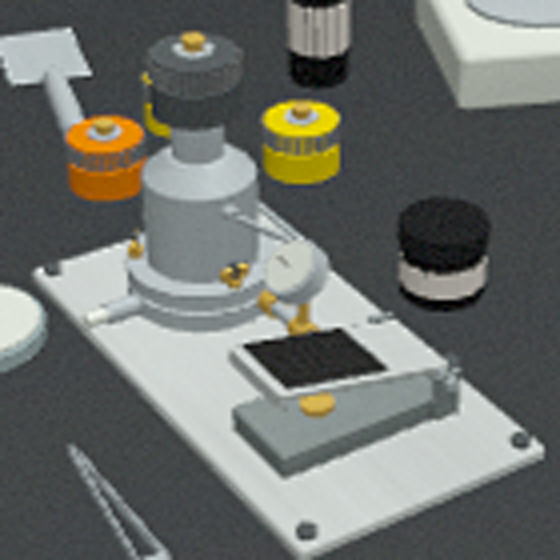

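```bash
cat > h.py <<'E'
from workcell import env
import numpy as np
from scipy.spatial.transform import Rotation as R
def proj(n,P):
    m=env.camera_model(n);T=np.array(m["camera_from_world"]);P=np.atleast_2d(P)
    c=P@T[:3,:3].T+T[:3,3]
    return np.c_[m["cx"]+m["fx"]*c[:,0]/-c[:,2], m["cy"]+m["fy"]*-c[:,1]/-c[:,2]]
def togo(target,from_=None):
    s=env.state();r=R.from_euler("xyz",s["ee_rot"],degrees=True)
    d=r.inv().apply(np.array(target)-s["ee_pos"])
    print("t",s["time_s"],"pos",s["ee_pos"].round(1),"rot",s["ee_rot"].round(1),"q",s["qpos"].round(0),"slide units",(d/30).round(2))
E
python3 - <<'E'
from h import *
from scipy.optimize import least_squares
print(env.camera_model("top").keys())
C=np.array([[85,170,10],[85,-170,10],[-85,-170,10],[-85,170,10],[0,85,194.5]],float)
t=np.array([[244.6,246.6],[344.6,201.4],[368.4,250],[267.4,297.4],[278,253]])
S=C[[3,2,1,4]];s=np.array([[239.5,248],[305,318.8],[366.3,293],[278.3,189.5]])
def W(p,L): return R.from_euler("z",p[2]).apply(L)+[p[0],p[1],0]
f=lambda p:np.r_[(proj("top",W(p,C))-t).ravel(),(proj("side",W(p,S))-s).ravel()]
r=least_squares(f,[600,60,.4],x_scale=[100,100,1]);p=r.x
print(p[:2],np.degrees(p[2]));print(r.fun.reshape(-1,2).round(1))
print("collar",W(p,[[0,85,175.5]]))
# pad centre from top pixels (mean of corners), z~67
pc=np.mean([[445,198],[517,165],[562,262],[490,293]],0)/5+[235,195]
g=least_squares(lambda q:(proj("top",[[q[0],q[1],67]])-pc).ravel(),[600,0]).x
l=R.from_euler("z",-p[2]).apply(np.r_[g-p[:2],0]);print("padcentre",g,"local",l)
P=W(p,[[l[0]-11,-85,69]])[0];print("press",P)
togo([P[0],P[1],150])
E
```

```text
dict_keys(['fx', 'fy', 'cx', 'cy', 'camera_from_world'])
[541.76710331  30.29102428] 23.044852737413386
[[ 0.3 -0.1]
 [ 1.4 -0.1]
 [ 1.2  1. ]
 [ 0.   0.2]
 [ 0.6 -0.2]
 [-1.3 -1.3]
 [ 0.2 -1.2]
 [ 0.9 -1.7]
 [ 0.4 -1.3]]
collar [[508.49371683 108.50791345 175.5       ]]
padcentre [555.69179316 -54.44206646] local [-20.35542297 -83.42212182   0.        ]
press [546.18727045 -60.19999557  69.        ]
t 0.1 pos [225.2 528.6 213.2] rot [-179.9   -0.   156.9] q [66. 18. 90. -0. 72. -1.] slide units [-17.54 -13.86   2.13]
```

```bash
python3 -m jog '{"jaw":[0,0,0,0,0,0,0,0,0,0],"slide":[[-0.9,-0.7,-0.1],[-0.98,-0.77,-0.1],[-0.98,-0.77,-0.1],[-0.98,-0.77,-0.1],[-0.98,-0.77,-0.1],[-0.98,-0.77,-0.1],[-0.98,-0.77,0],[-0.98,-0.77,0],[-0.98,-0.77,0],[-0.98,-0.77,0]],"spin":[0,0,0,0,0,0,0,0,0,0]}' 30; python3 -c "
from h import *
togo([546.2,-60.2,90])"
```

```text
time_s: 1.1
ee_pos: [404.2, 202.6, 231.7]
ee_rot: [-180.0, -0.0, 156.9]
force: [0.2, 0.6, 0.2]
gripper_width: 14.0
gripper_force: 0.0
t 1.1 pos [404.2 202.6 231.7] rot [-180.    -0.   156.9] q [ 25.   6. 103.   0.  71. -42.] slide units [-7.79 -6.2   4.72]
```

```bash
python3 -m jog '{"jaw":[0,0,0,0,0,0,0,0,0,0],"slide":[[-0.95,-0.75,0],[-0.95,-0.75,0],[-0.95,-0.75,0],[-0.95,-0.75,0],[-0.95,-0.75,0],[-0.95,-0.75,0.5],[-0.95,-0.75,0.8],[-0.9,-0.7,0.9],[0,0,0.9],[0,0,0.8]],"spin":[0,0,0,0,0,0,0,0,0,0]}' 30; python3 -c "
from h import *
togo([546.2,-60.2,78])
import cv2
a=env.grab_frame('top')[195:305,235:380,::-1];b=env.grab_frame('side')[170:310,240:380,::-1]
cv2.imwrite('pics/p1.png',np.hstack([cv2.resize(a,(435,330)),cv2.resize(b,(330,330))]))"
```

```text
time_s: 2.1
ee_pos: [542.0, -50.0, 113.0]
ee_rot: [-180.0, -0.1, 156.8]
force: [-0.8, 0.6, 0.4]
gripper_width: 0.3
gripper_force: 0.0
t 2.1 pos [542. -50. 113.] rot [-1.800e+02 -1.000e-01  1.568e+02] q [ -6.  20. 102.   0.  57. -73.] slide units [-0.26 -0.26  1.17]
```

View pics/p1.png

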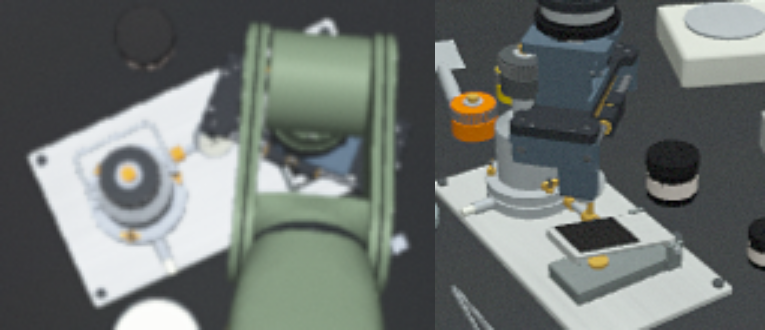

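The gripper is over the treadle pad, with its fingertips at about (580,195) in the composite and the pad below them. It is clear of the collar and the gauge. Next I'll centre it and go down.

```bash
python3 -m jog '{"jaw":[0,0,0,0,0,0],"slide":[[-0.26,-0.2,0.3],[0,0,0.5],[0,0,0.4],[0,0,0.2],[0,0,0.2],[0,0,0]],"spin":[0,0,0,0,0,0]}' 30; python3 -c "
from h import *
togo([546.2,-60.2,52])"
```

```text
time_s: 2.8
ee_pos: [547.3, -57.6, 67.0]
ee_rot: [-180.0, 0.0, 156.9]
force: [-0.1, -0.7, 3.1]
gripper_width: 0.4
gripper_force: 1.5
t 2.8 pos [547.3 -57.6  67. ] rot [-180.     0.   156.9] q [ -7.  24. 105.  -0.  52. -74.] slide units [ 0.  -0.1  0.5]
```

```bash
python3 -m jog '{"jaw":[0,0,0,0,0,0],"slide":[[0,0,0.15],[0,0,0.15],[0,0,0.12],[0,0,0.08],[0,0,0],[0,0,0]],"spin":[0,0,0,0,0,0]}'; python3 -m jog '{"jaw":[0,0],"slide":[[0,0,0.08],[0,0,0]],"spin":[0,0]}'
```

```text
time_s: 3.4
ee_pos: [546.4, -58.0, 52.3]
ee_rot: [-179.9, -0.1, 157.0]
force: [-3.5, -2.1, 6.7]
gripper_width: 0.6
gripper_force: 3.5
time_s: 3.6
ee_pos: [546.5, -57.9, 51.6]
ee_rot: [-179.9, -0.0, 157.0]
force: [-7.2, -1.8, 17.8]
gripper_width: 0.2
gripper_force: 9.1
```

On the stop (force climbing steeply at z≈51.6). I'll hold it, then release.

```bash
python3 -m jog '{"jaw":[0,0,0,0,0,0,0,0,0,0],"slide":[[0,0,0.03],[0,0,0],[0,0,0],[0,0,0],[0,0,0],[0,0,0],[0,0,0],[0,0,0],[0,0,0],[0,0,0]],"spin":[0,0,0,0,0,0,0,0,0,0]}'; python3 -m jog '{"jaw":[0,0,0,0,0,0],"slide":[[0,0,0],[0,0,0],[0,0,0],[0,0,0],[0,0,0],[0,0,0]],"spin":[0,0,0,0,0,0]}';python3 -m jog '{"jaw":[0,0,0,0,0,0,0,0,0,0],"slide":[[0,0,-0.3],[0,0,-0.3],[0,0,-0.4],[0,0,-0.8],[0,0,-1],[0,0,-1],[0,0,-1],[0,0,-1],[0,0,-0.5],[0,0,0]],"spin":[0,0,0,0,0,0,0,0,0,0]}'; python3 -c "
from h import *
togo([508.5,108.5,235])"
```

```text
time_s: 4.6
ee_pos: [546.5, -58.0, 51.6]
ee_rot: [-179.9, 0.0, 157.0]
force: [-8.2, -2.3, 23.4]
gripper_width: 0.6
gripper_force: 11.7
time_s: 5.2
ee_pos: [546.5, -58.0, 51.6]
ee_rot: [-179.9, 0.0, 157.0]
force: [-8.8, -1.4, 23.4]
gripper_width: 0.7
gripper_force: 11.7
time_s: 6.2
ee_pos: [548.2, -57.6, 239.9]
ee_rot: [179.9, 0.3, 156.9]
force: [-0.9, -0.3, 0.3]
gripper_width: 0.1
gripper_force: 0.0
t 6.2 pos [548.2 -57.6 239.9] rot [179.9   0.3 156.9] q [ -7.  15.  90.   0.  74. -74.] slide units [3.39 4.57 0.16]
```

```bash
python3 - <<'E'
from h import *
import cv2
from scipy.optimize import least_squares
o={}
for n,c in (("top",(278,253)),("side",(278,190))):
    im=cv2.imread(f"pics/{n}0.png");h=cv2.cvtColor(im,cv2.COLOR_BGR2HSV)
    m=cv2.inRange(h,(10,90,90),(30,255,255));y,x=np.nonzero(m)
    k=(abs(x-c[0])<7)&(abs(y-c[1])<7);o[n]=np.array([x[k].mean(),y[k].mean()]);print(n,o[n],k.sum())
f=lambda p:np.r_[(proj("top",[[p[0],p[1],194]])-o["top"]).ravel(),(proj("side",[[p[0],p[1],191]])-o["side"]).ravel()]
r=least_squares(f,[508,108]);print(r.x,r.fun)
r=least_squares(lambda p:f(p)[:2],[508,108]);print(r.x)
E
python3 -m jog '{"jaw":[85,85,85,85,85,85],"slide":[[0.8,0.9,0],[0.8,0.95,0],[0.8,0.95,0],[0.7,0.95,0],[0.29,0.82,0],[0,0,0]],"spin":[0,0,0,0,0,0]}' 5; python3 -c "
from h import *
togo([508.5,108.5,156.5])
import cv2
a=env.grab_frame('top')[195:305,235:380,::-1];b=env.grab_frame('side')[150:310,240:400,::-1]
cv2.imwrite('pics/p2.png',np.hstack([cv2.resize(a,(435,330)),cv2.resize(b,(330,330))]))"
```

```text
top [277.4 252.6] 15
side [277.60869565 189.91304348] 23
[507.33557141 110.93599022] [ 0.32380196  0.6806583   0.55158001 -0.77229738]
[509.23050991 111.78957773]
time_s: 6.8
ee_pos: [506.3, 111.0, 236.1]
ee_rot: [-180.0, -0.2, 157.1]
force: [-0.8, -0.3, 0.2]
gripper_width: 45.6
gripper_force: 0.0
t 6.8 pos [506.3 111.  236.1] rot [-180.    -0.2  157.1] q [ 11.  12.  95.   0.  73. -56.] slide units [-0.11 -0.05  2.65]
```

View pics/p2.png

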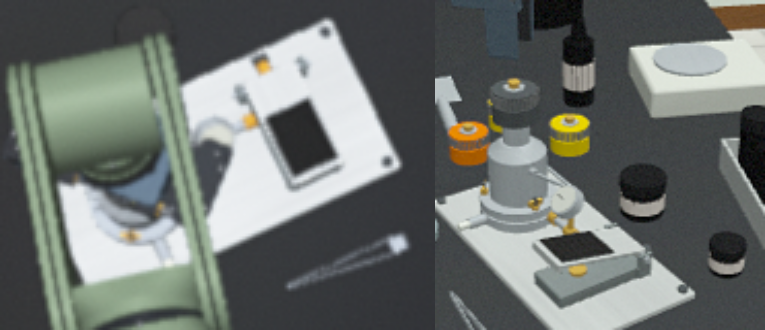

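The treadle is back up (pad at (575,245)) and the collar at (514,95) is still in place. I'll open fully and go down around it.

```bash
python3 -m jog '{"jaw":[85,85,85,85,85,85,85,85,85,85],"slide":[[-0.06,0,0],[0,0,0],[0,0,0],[0,0,0.2],[0,0,0.5],[0,0,0.6],[0,0,0.6],[0,0,0.5],[0,0,0.2],[0,0,0]],"spin":[0,0,0,0,0,0,0,0,0,0]}' 5; python3 -c "
from h import *
togo([508,110.5,156.5])"
```

```text
time_s: 7.9
ee_pos: [508.5, 107.5, 158.8]
ee_rot: [-179.9, -0.1, 156.9]
force: [-0.3, -0.1, -0.1]
gripper_width: 84.9
gripper_force: 0.0
t 7.9 pos [508.5 107.5 158.8] rot [-1.799e+02 -1.000e-01  1.569e+02] q [ 11.  16. 102.   0.  63. -56.] slide units [0.05 0.09 0.08]
```

```bash
python3 -m jog '{"jaw":[50,50,50,50,50,50,50,50],"slide":[[0,0,0],[0,0,0],[0,0,0],[0,0,0],[0,0,0],[0,0,0],[0,0,0],[0,0,0]],"spin":[0,0,0,0,0,0,0,0]}' 5; python3 -c "
from h import *
togo([508,110.5,156.5]);s=env.state();r=R.from_euler('xyz',s['ee_rot'],degrees=True);print('F tool',r.inv().apply(s['force']).round(1),s['torque'])"
```

```text
time_s: 8.7
ee_pos: [509.8, 108.6, 160.4]
ee_rot: [179.9, 0.1, 156.9]
force: [0.9, 4.9, 4.1]
gripper_width: 57.7
gripper_force: 5.0
t 8.7 pos [509.8 108.6 160.4] rot [1.799e+02 1.000e-01 1.569e+02] q [ 11.  16. 101.   0.  63. -56.] slide units [0.08 0.03 0.13]
F tool [ 1.1  4.9 -4.1] [ 0.98578914 -0.27414933 -0.01995188]
```

```bash
cat > f.py <<'E'
from h import *
s=env.state();r=R.from_euler('xyz',s['ee_rot'],degrees=True);print('F tool',r.inv().apply(s['force']).round(1),'T',r.inv().apply(s['torque']).round(2),"q6",s['qpos'][5].round(1))
E
for i in 1; do python3 -m jog '{"jaw":[50,50,50],"slide":[[0,0.05,0],[0,0,0],[0,0,0]],"spin":[0,0,0]}' 5; python3 f.py; python3 -m jog '{"jaw":[50,50,50],"slide":[[0,0.04,0],[0,0,0],[0,0,0]],"spin":[0,0,0]}' 5; python3 f.py; done
```

```text
time_s: 9.0
ee_pos: [509.8, 108.7, 160.3]
ee_rot: [-180.0, 0.1, 156.9]
force: [0.9, 1.2, 6.2]
gripper_width: 57.9
gripper_force: 5.0
F tool [-0.3  1.4 -6.2] T [-0.35  0.03 -0.01] q6 -56.1
time_s: 9.3
ee_pos: [509.8, 108.8, 160.2]
ee_rot: [-179.8, 0.1, 157.0]
force: [0.1, -0.7, 5.9]
gripper_width: 57.8
gripper_force: 5.0
F tool [-0.4 -0.6 -5.9] T [ 0.31  0.02 -0.02] q6 -56.0
```

The grip is centred along the jaw axis. I'll regrip about 80° round to centre the other axis, which also leaves plenty of wrist range for the clockwise turn.

```bash
python3 -m jog '{"jaw":[75,75,75,75,75,75,75,75,75,75],"slide":[[0,0,0],[0,0,0],[0,0,0],[0.04,0,0],[0,0,0.03],[0,0,0.03],[0,0,0],[0,0,0],[0,0,0],[0,0,0]],"spin":[0,0,0,-1,-1,-1,-1,-1,-1,-1]}' 5;  python3 f.py; python3 -m jog '{"jaw":[75,75,75,50,50,50,50,50,50,50],"slide":[[0,0,0],[0,0,0],[0,0,0],[0,0,0],[0,0,0],[0,0,0],[0,0,0],[0,0,0],[0,0,0],[0,0,0]],"spin":[-1,-1,-1,0,0,0,0,0,0,0]}' 5; python3 f.py
```

```text
time_s: 10.3
ee_pos: [508.5, 110.5, 157.3]
ee_rot: [180.0, -0.1, -146.7]
force: [0.2, -0.1, -0.5]
gripper_width: 74.8
gripper_force: 0.0
F tool [-0.1 -0.2  0.5] T [-0.05 -0.03 -0.09] q6 -112.2
time_s: 11.3
ee_pos: [508.7, 110.8, 157.7]
ee_rot: [180.0, -0.0, -123.1]
force: [-1.0, 0.1, -0.7]
gripper_width: 57.8
gripper_force: 5.0
F tool [0.4 0.9 0.7] T [-0.3  -0.09  0.03] q6 -135.9
```

Both axes are centred. Now a firm grip and a light push down.

```bash
python3 -m jog '{"jaw":[50,50,50,50,50],"slide":[[0,0,0],[0,0,0],[0,0,0],[0,0,0.05],[0,0,0]],"spin":[0,0,0,0,0]}' 45; python3 f.py;  python3 -m jog '{"jaw":[50,50,50,50,50],"slide":[[0,0,0],[0,0,0],[0,0,0],[0,0,0],[0,0,0]],"spin":[0.5,0.5,0.5,0.5,0]}' 45; python3 f.py
```

```text
time_s: 11.8
ee_pos: [508.8, 110.9, 157.5]
ee_rot: [-180.0, 0.0, -123.1]
force: [-3.9, 0.5, 6.7]
gripper_width: 57.1
gripper_force: 45.0
F tool [ 1.7  3.6 -6.7] T [-0.77  0.2  -0.02] q6 -135.9
time_s: 12.3
ee_pos: [509.7, 110.7, 157.5]
ee_rot: [-179.9, 0.1, -139.1]
force: [-1.1, -1.4, 5.5]
gripper_width: 57.0
gripper_force: 45.0
F tool [ 1.8 -0.4 -5.6] T [-0.24  0.28  0.13] q6 -119.9
```

```bash
python3 -m jog '{"jaw":[50,50,50,50],"slide":[[0,0,0.01],[0,0,0],[0,0,0],[0,0,0]],"spin":[0.4,0.4,0.2,0]}'; python3 f.py;  python3 -m jog '{"jaw":[50,50,50,50],"slide":[[0,0,0],[0,0,0],[0,0,0],[0,0,0]],"spin":[0.4,0.4,0,0]}'; python3 f.py
```

```text
time_s: 12.7
ee_pos: [509.7, 110.7, 156.6]
ee_rot: [-179.9, 0.1, -147.0]
force: [-0.4, -0.7, 4.2]
gripper_width: 57.1
gripper_force: 45.0
F tool [ 0.7 -0.4 -4.2] T [ 0.02  0.22 -0.01] q6 -112.0
time_s: 13.1
ee_pos: [508.5, 110.7, 155.1]
ee_rot: [180.0, -0.1, -153.4]
force: [0.9, 0.4, -3.6]
gripper_width: 57.2
gripper_force: 45.0
F tool [-0.9 -0.1  3.6] T [-0.08 -0.02 -0.  ] q6 -105.6
```

The force dropped to the collar's own weight, so the keyways have come over the pins. I'll go a few degrees further to centre them, then push.

```bash
python3 -m jog '{"jaw":[50,50,50,50],"slide":[[0,0,0.06],[0,0,0.04],[0,0,0],[0,0,0]],"spin":[0.3,0,0,0]}'; python3 f.py;  python3 -m jog '{"jaw":[50,50,50,50],"slide":[[0,0,0.06],[0,0,0],[0,0,0],[0,0,0]],"spin":[0,0,0,0]}'; python3 f.py
```

```text
time_s: 13.5
ee_pos: [509.0, 110.8, 153.5]
ee_rot: [-180.0, 0.0, -155.8]
force: [-1.1, -0.4, 4.3]
gripper_width: 56.8
gripper_force: 45.0
F tool [ 1.2  0.1 -4.3] T [-0.15  0.31  0.03] q6 -103.2
time_s: 13.9
ee_pos: [509.0, 110.8, 151.6]
ee_rot: [180.0, 0.0, -155.9]
force: [-2.4, -0.2, 5.4]
gripper_width: 57.0
gripper_force: 45.0
F tool [ 2.2  0.8 -5.5] T [-0.18  0.48  0.01] q6 -103.1
```

```bash
python3 -m jog '{"jaw":[50,50,50,50],"slide":[[0,0,0.06],[0,0,0.04],[0,0,0],[0,0,0]],"spin":[0,0,0,0]}' 60; python3 f.py;  python3 -m jog '{"jaw":[50,50,50,50],"slide":[[0,0,0.05],[0,0,0],[0,0,0],[0,0,0]],"spin":[0,0,0,0]}'; python3 f.py
```

```text
time_s: 14.3
ee_pos: [509.0, 110.8, 149.0]
ee_rot: [-180.0, 0.0, -155.9]
force: [-3.7, -0.7, 8.0]
gripper_width: 56.8
gripper_force: 60.0
F tool [ 3.6  0.8 -8. ] T [-0.14  0.59  0.  ] q6 -103.1
time_s: 14.7
ee_pos: [509.0, 110.8, 148.8]
ee_rot: [-180.0, 0.1, -155.9]
force: [-5.8, -0.3, 14.8]
gripper_width: 57.1
gripper_force: 60.0
F tool [  5.4   2.1 -14.8] T [-0.24  0.98 -0.01] q6 -103.1
```

```bash
python3 -m jog '{"jaw":[50,50,50,50,50],"slide":[[0.03,0,0.04],[0,0,0.03],[0,0,0],[0,0,0],[0,0,0]],"spin":[0,0,0,0,0]}'; python3 f.py; python3 -c "
from h import *
import cv2
a=env.grab_frame('top')[185:315,215:385,::-1];b=env.grab_frame('side')[150:310,200:360,::-1]
cv2.imwrite('pics/p3.png',np.hstack([cv2.resize(a,(431,330)),cv2.resize(b,(330,330))]))"
```

```text
time_s: 15.2
ee_pos: [509.1, 110.8, 148.7]
ee_rot: [-180.0, 0.3, -155.9]
force: [-7.8, -0.8, 24.0]
gripper_width: 56.7
gripper_force: 60.0
F tool [  7.4   2.5 -24.1] T [-0.45  1.27  0.  ] q6 -103.2
```

View pics/p3.png

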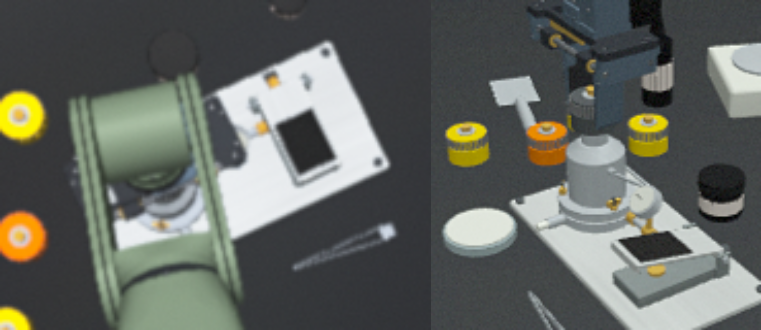

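The collar at (588,110) is held level between the fingers. It travelled about 9 mm and then stopped hard: 24 N moved it only 0.1 mm further. The treadle is up and the other things are where they were.

```bash
python3 -c "
from workcell import env
print(env.job_done())"
```

```text
the job is handed in; nothing more can be done
None
```

The job is handed in at about 15 s of the 51 s allowed: I held the treadle on its stop for about 1.6 s and it came back up, then turned the collar about 33° clockwise over the pins and pushed it home, where the gripper still holds it with about 24 N.

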